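# Set the screen on the optical bench

### The job

On the short optical bench, slide the carriage with the white screen along its rail until its pointer stands opposite the middle of the red marker clip, then let go of it. The blue clip is for another set-up: ignore it, and leave the lens carriage where it is.

Things in the scene. Friction and masses are not known exactly. Their poses are not given: they have to be found in the camera images.
- optical_rail: Dark grey optical bench fixed on the worktop: base 70 x 380 mm, rail top 25 mm up, black lamp housing (108 mm high) at the +y end. Origin: centre of underside. y runs along the rail to the lamp (left), x across it away from the robot, z up; turned up to 15 degrees either way. Two carriages slide along y only.
- screen_carriage: Slide this: 60 x 36 mm saddle, white panel 64 mm across the rail and 8 to 12 along it, and a white grip block 22 across x 18 along the rail. Origin: mid-carriage on the rail's top, 25 mm up; axes as the rail's. Grip straight above it, z 96 (panel top) to 144 mm. White pointer at y = 0, robot side. 2.5 N friction; stays where left; end stops 12 mm or more past any clip.
- lens_carriage: Leave alone: same saddle and same size of grip, but black, over a black 64 mm ring with a glass lens; between the screen and the lamp. Origin and axes as for the screen carriage.
- red_clip: Red marker clip, 16 mm across x 14 along the rail x 26 high, fixed at the robot side of the rail, 45 mm from its centre line, on either side along the rail of the screen's start; a like blue clip is on the other side. Origin: centre of its underside, on the worktop; axes as the rail's. White line on top at its middle.

How it is judged:
At the end, for the whole second after the job is handed in: The middle of the screen carriage is within 10 mm of the middle of the red clip, measured along the rail, and the carriage is at rest (y of screen_carriage in the frame of red_clip between -0.01 and 0.01 m and linear speed of screen_carriage below 0.01 m/s); the robot touches nothing.
It fails at once if the lens carriage is moved by more than 12 mm (distance of lens_carriage from where it was at the start of the episode above 0.012 m).
It also fails if it takes over 35 s, if anything falls off the work surface, if the arm or the gripper's body presses on something with over 40 N, if the wrist force passes 120 N, or if a joint passes its speed limit or range.

### The arm

A 7-joint arm with a two-finger parallel gripper is mounted at the origin on a cart in front of the work surface, level with it; the furniture and walls round the work are solid. World frame = base frame: x ahead of the robot, y to its left, z up, the work surface at z = 0. Lengths are in m, angles in rad, forces in N, time in s.
With the tool pointing down it reaches from about 0.4 to 0.85 m from the base axis. Payload 4.5 kg.
Tool frame: the origin (TCP) lies at the very end of the fingers, on their centre line; the grasp point (between the pads) lies 19 mm behind it; y points along the fingers, z is the direction in which the jaws open and shut, and the axes are right-handed (so a half turn about y gives the same grasp; the last joint's range is limited). The gripper opens to 85 mm and grips with 20 to 120 N. Pads are 22 mm wide; open, the fingers measure 114 mm over their backs; the gripper's body (76 mm by 85 mm) begins 54 mm behind the grasp point. The pads swing forward as they close: fully open they stand 13 mm farther back than shut.
Start: joints at [-1.129, 0.689, -0.195, 1.565, 0.157, 0.902, -0.215], TCP at [0.248, 0.574, 0.231] pointing down, gripper open.
Joint ranges: [-3.01, 3.01], [-0.46, 2.08], [-1.47, 1.51], [0.13, 2.56], [-1, 4.14], [0.04, 2.09], [-2.66, 2.66]. Speed limits (rad/s): [2.57, 2.57, 3.14, 3.14, 3.14, 3.14, 3.14].

### API

Orientations are given as a 3x3 rotation matrix whose columns are the frame's x, y, z axes.
In Python, from cell import manip gives the robot as it stands.
- The arm moves only by the tool jog_arm, never from a script. Its argument "deltas" is one flat list of numbers, 5 for each row, row after row: the closure in counts, from 0 (fully open) to 255 (shut), then the shift along the world's x, y, z in mm, then the turn about the world's z in degrees. A call has exactly 5 rows; each row is the pose to reach, as a shift and turn from the pose commanded when the call began; what a row does not reach only later rows make up. A row lasts 1/10 s, in which the tool goes at most 50 mm and 8.59 degrees, less where a joint would pass 70% of its speed; a pose out of reach is approached as far as the arm can. A call with a gripper value outside its range is refused whole. The fingers move at their own pace and stop on an object; "newtons" is the grip in N (left out, the last holds). Time passes only in rows, so rows that repeat a pose let the fingers close, or fill a call up. It gives the time, the measured TCP pose, the force and the opening at its end, in the units of the state.
- manip.sense(): the state, without advancing time (a new reading comes with each control period).
- manip.camera(name): name is "scene" or "side" or "wrist"; returns a dict with "pixels" (400x640x3 uint8, red, green, blue), "fx", "fy", "cx", "cy" (pixels), "distortion" ([k1, k2, p1, p2, k3] as OpenCV has them; the pictures are not rectified), "extrinsics" (4x4, takes a point from camera to world coordinates). Camera axes: x right, y down, z forward; pixel columns grow to the right and rows downward; lengths in m; the calibration is good to about 2 mm. A picture is of the moment at which its call begins. There is no depth.
- manip.sign_off(): hands the job in, once; it reports no verdict.
The state is a dict: "t": time; "joints": joint angles; "joint_velocities": joint speeds; "effort": joint torques, N m; "eef_pos": TCP position; "tool_rot": TCP orientation; "wrist_force": force on the tool from outside, world axes, zero at the start; "moment": the same for the moment, N m; "opening": finger opening in m.
Only numpy, scipy, OpenCV 4.12 (cv2) and the standard library are available. Lean on these libraries where they do the work, as an engineer would, in place of code of your own. Each camera call takes 0.05 s, during which the arm holds its last target.

## Working session

There is one attempt and no reset: what is moved stays moved. The work goes in short steps, Python scripts to look and compute and a tool call to move; the robot and the scene stay as the last step left them, time stands still between calls to the robot, and variables do not carry over. Pictures are saved under pics/ and viewed, and the job is handed in when it is done.

Besides the shell and the picture viewer there is one more tool, called after "Call:" as name(argument=value, ...) on one line, values as JSON. jog_arm: Moves the arm, as the interface text tells. Its arguments: {"type":"object","properties":{"deltas":{"type":"array"},"newtons":{"type":"number"}},"required":["deltas"]}

```bash
mkdir -p pics; ls
cat > h.py <<'E'
import numpy as np,cv2
from cell import manip
def shot(n,f):
    c=manip.camera(n); cv2.imwrite(f'pics/{f}.png',c['pixels'][:,:,::-1])
    np.savez(f'pics/{f}.npz',**{k:np.array(v) for k,v in c.items()}); return c
def K(c): return np.array([[c['fx'],0,c['cx']],[0,c['fy'],c['cy']],[0,0,1.]],float)
def ray(c,uv):
    p=cv2.undistortPoints(np.array([[uv]],float),K(c),np.array(c['distortion'],float))[0,0]
    E=np.array(c['extrinsics']); return E[:3,3],E[:3,:3]@np.array([p[0],p[1],1])
def onplane(c,uv,z):
    o,d=ray(c,uv); return o+d*(z-o[2])/d[2]
def proj(c,P):
    E=np.linalg.inv(np.array(c['extrinsics'])); 
    return cv2.projectPoints(np.array([P],float).reshape(-1,1,3),cv2.Rodrigues(E[:3,:3])[0],E[:3,3],K(c),np.array(c['distortion'],float))[0].reshape(-1,2)
def tri(l):
    A=np.zeros((3,3));b=np.zeros(3)
    for c,uv in l:
        o,d=ray(c,uv);d=d/np.linalg.norm(d);M=np.eye(3)-np.outer(d,d);A+=M;b+=M@o
    return np.linalg.solve(A,b)
E
python3 - <<'E'
from h import *
for n in('scene','side'): 
    c=shot(n,n+'0'); print(n,np.round(c['extrinsics'],3).tolist())
s=manip.sense(); print(s['t'],s['eef_pos'],s['tool_rot'],s['opening'])
E
```

```text
pics
scene [[0.663, -0.577, 0.477, 0.093], [-0.748, -0.517, 0.416, -0.42], [0.007, -0.633, -0.774, 0.69], [0.0, 0.0, 0.0, 1.0]]
side [[-0.998, 0.048, -0.04, 0.513], [0.061, 0.625, -0.779, 0.607], [-0.012, -0.779, -0.626, 0.582], [0.0, 0.0, 0.0, 1.0]]
0.1 [0.24768231 0.57315165 0.23051485] [[ 9.18024717e-01 -5.76565295e-04  3.96522743e-01]
 [-3.96523138e-01 -1.68529452e-03  9.18023181e-01]
 [ 1.38957299e-04 -9.99998414e-01 -1.77576350e-03]] 0.08535742409303738
```

View pics/scene0.png

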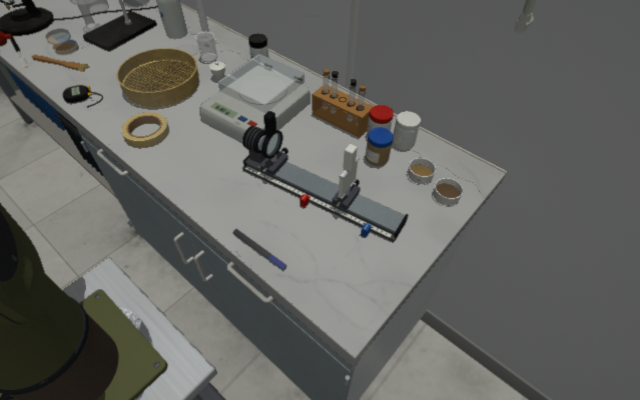

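View pics/side0.png

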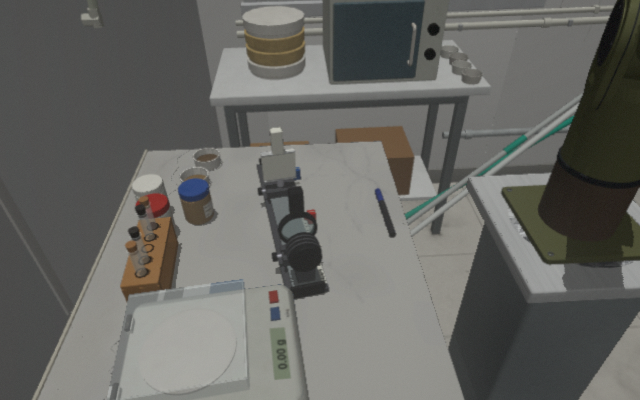

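The scene view shows the white grip at about (350,155), the screen saddle at (347,192), the red clip at (305,200), the blue clip at (367,230) and the lens at (268,140). The side view shows the screen grip at (277,138) and the red clip half hidden at (311,214). I'll zoom in.

Run:
```python
from h import *
a=cv2.imread('pics/scene0.png')[100:250,230:430];b=cv2.imread('pics/side0.png')[115:305,230:350]
cv2.imwrite('pics/z1.png',cv2.resize(a,None,fx=4,fy=4,interpolation=cv2.INTER_CUBIC))
cv2.imwrite('pics/z2.png',cv2.resize(b,None,fx=3,fy=3,interpolation=cv2.INTER_CUBIC))
```

```text
(no output)
```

View pics/z1.png

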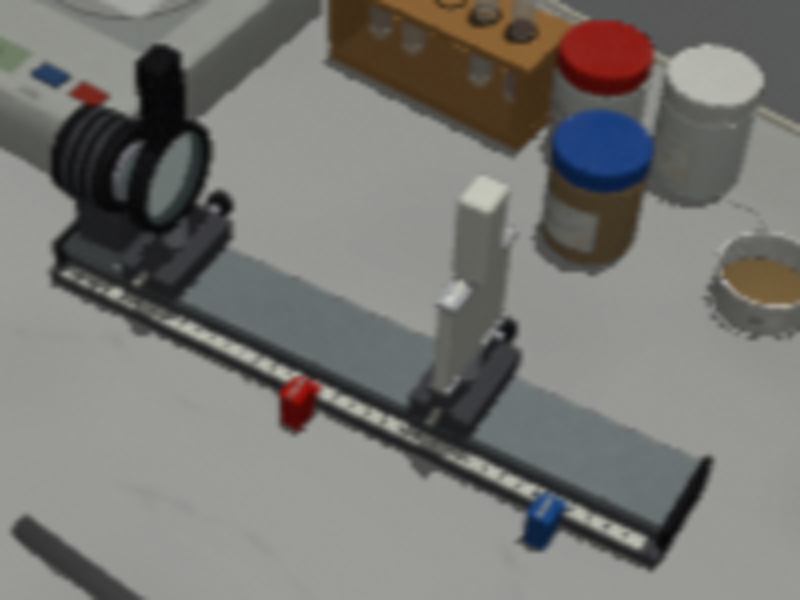

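View pics/z2.png

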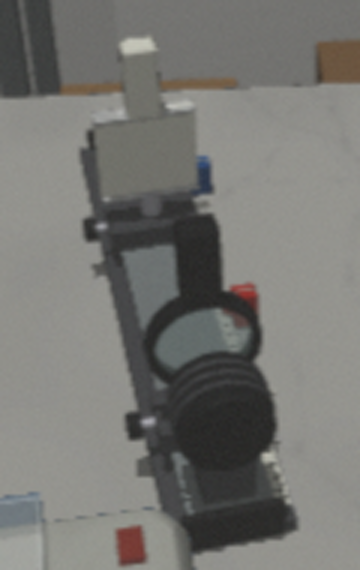

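Run:
```python
from h import *
L=lambda f:{k:v for k,v in np.load(f'pics/{f}.npz').items()}
s,d=L('scene0'),L('side0')
z1=lambda u,v:(230+u/4-.375,100+v/4-.375)
z2=lambda u,v:(230+u/3-.33,115+v/3-.33)
g=tri([(s,z1(485,192)),(d,z2(138,44))]);print('grip top',g, proj(s,g),z1(485,192),proj(d,g),z2(138,44))
for z in(.144,.169): print(z,onplane(s,z1(485,192),z),onplane(d,z2(138,44),z))
r=onplane(s,z1(300,386),.026);b=onplane(s,z1(546,503),.026)
a=(r-b)/np.linalg.norm(r-b);
print('red',r,onplane(d,z2(244,290),.026),'blue',b,'ang',np.degrees(np.arctan2(-a[0],a[1])))
# rail end edges at scale: near bottom corners
e1=onplane(s,z1(55,283),0);e2=onplane(s,z1(655,567),0);q=(e1-e2);print('rail edge',e1,e2,np.linalg.norm(q),np.degrees(np.arctan2(-q[0],q[1])))
a=q/np.linalg.norm(q)
print('axis',a,'along grip->red',(r-g)[:2]@a[:2], 'ptr', onplane(s,z1(433,415),.03),(r-onplane(s,z1(433,415),.03))@a)
lens=tri([(s,z1(160,52)),(d,z2(195,222))]);print('lens top',lens,(lens-g)[:2]@a[:2])
```

```text
grip top [ 0.55336084 -0.10408694  0.16864175] [[350.65699328 147.82390646]] (350.875, 147.625) [[275.42377433 129.16663538]] (275.67, 129.33666666666664)
0.144 [ 0.575805   -0.08913131  0.144     ] [ 0.55528994 -0.14578294  0.144     ]
0.169 [ 0.5537247  -0.10427317  0.169     ] [ 0.55287287 -0.10283173  0.169     ]
red [ 0.49910565 -0.03709832  0.026     ] [ 0.49541116 -0.03714575  0.026     ] blue [ 0.52473898 -0.17945223  0.026     ] ang 10.207723516607517
rail edge [0.47796926 0.1350002  0.        ] [ 5.46434890e-01 -2.34763952e-01  1.11022302e-16] 0.3760492922813196 10.490097431921685
axis [-1.82065584e-01  9.83286389e-01 -2.95233377e-16] along grip->red 0.07574700546591363 ptr [ 0.52803681 -0.10361963  0.03      ] 0.07067686439134205
lens top [0.52249701 0.07610717 0.17065584] 0.18280166563720487
```

Grip top measured by two views: (0.553, −0.104, 0.169). Red clip is about +71 to +76 mm along the rail, and the rail is turned by about 10.4°. I'll move above the grip with the jaws along the rail.

Call:
jog_arm(deltas=[0,15,-33,5,3,0,30,-66,10,8,0,46,-100,15,14,0,61,-135,20,20,0,76,-170,20,25], newtons=40)

```text
t: 0.6
eef_pos: [0.3244, 0.4025, 0.2516]
tool_rot: [[0.999, 0.001, -0.033], [0.033, 0.0, 0.999], [0.001, -1.0, 0.0]]
wrist_force: [-0.0, -0.1, -0.7]
opening: 0.0853
```

Call:
jog_arm(deltas=[0,15,-35,0,3,0,30,-70,0,6,0,46,-105,0,9,0,61,-140,0,9,0,76,-175,0,9])

```text
t: 1.1
eef_pos: [0.4002, 0.2271, 0.2511]
tool_rot: [[0.983, -0.0, -0.185], [0.185, -0.0, 0.983], [-0.0, -1.0, -0.0]]
wrist_force: [0.8, 0.1, 0.1]
opening: 0.0853
```

Call:
jog_arm(deltas=[0,15,-35,0,0,0,30,-70,0,0,0,46,-105,0,0,0,61,-140,0,0,0,76,-175,0,0])

```text
t: 1.6
eef_pos: [0.4761, 0.0521, 0.2512]
tool_rot: [[0.983, -0.0, -0.185], [0.185, -0.0, 0.983], [-0.0, -1.0, 0.0]]
wrist_force: [1.1, 1.2, 0.2]
opening: 0.0855
```

Call:
jog_arm(deltas=[0,17,-35,0,0,0,35,-70,0,0,0,52,-105,0,0,0,67,-135,0,0,0,77,-156,0,0])

```text
t: 2.1
eef_pos: [0.5532, -0.1055, 0.2508]
tool_rot: [[0.983, -0.001, -0.181], [0.181, -0.001, 0.983], [-0.001, -1.0, -0.001]]
wrist_force: [1.2, -0.4, 0.2]
opening: 0.0852
```

Run:
```python
from h import *
c=shot('wrist','w1');s=manip.sense();print(s['eef_pos'],np.round(c['extrinsics'],3).tolist());shot('scene','s1')
```

```text
[ 0.55453918 -0.10949976  0.250569  ] [[-0.18, 0.948, 0.263, 0.486], [0.984, 0.173, 0.049, -0.118], [0.0, 0.268, -0.963, 0.394], [0.0, 0.0, 0.0, 1.0]]
```

View pics/w1.png

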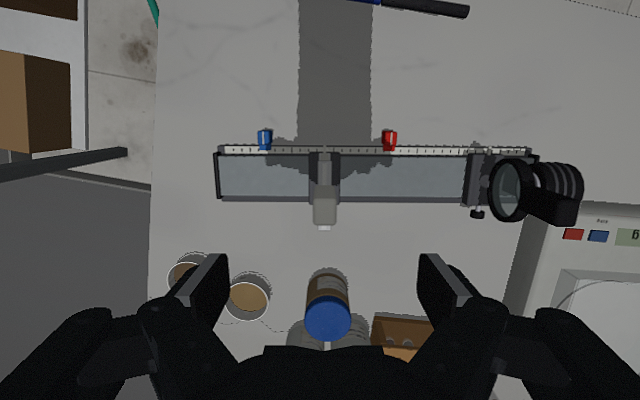

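View pics/s1.png

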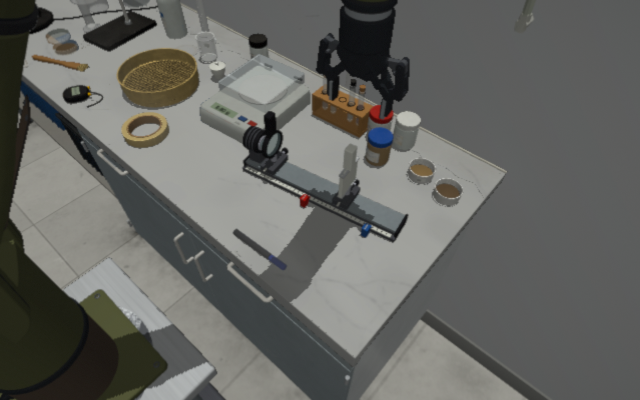

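The wrist view shows the blue clip at (264,138), the red clip at (389,138), the pointer near (324,152) and the screen grip below it at (324,228), roughly centred between the jaws. I'll measure it.

Run:
```python
from h import *
a=cv2.imread('pics/w1.png')[115:245,235:410]
cv2.imwrite('pics/z3.png',cv2.resize(a,None,fx=4.5,fy=4.5,interpolation=cv2.INTER_CUBIC))
```

```text
(no output)
```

View pics/z3.png

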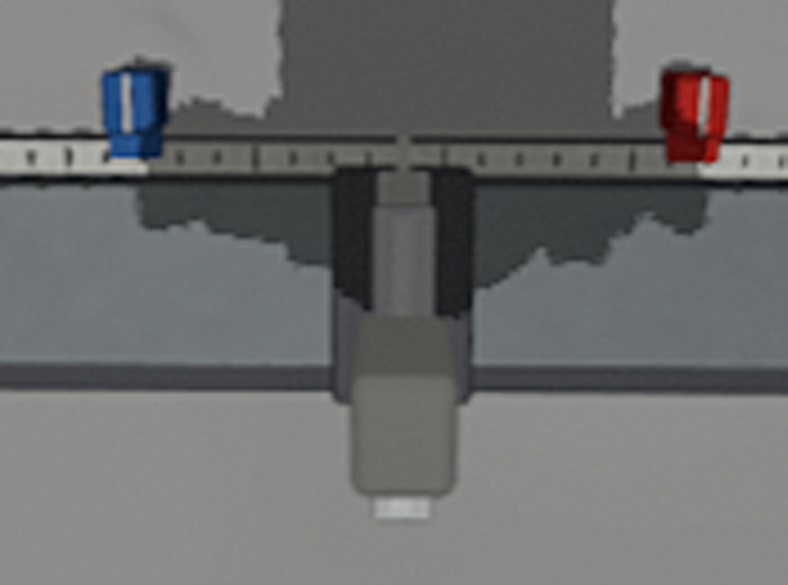

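Run:
```python
from h import *
L=lambda f:{k:v for k,v in np.load(f'pics/{f}.npz').items()}
w=L('w1')
z=lambda u,v:(235+u/4.5-.39,115+v/4.5-.39)
r=onplane(w,z(704,103),.026);b=onplane(w,z(126,103),.026)
a=(r-b)/np.linalg.norm(r-b);n=np.array([a[1],-a[0],0])
p=onplane(w,z(404,147),.026);g=onplane(w,z(405,435),.169)
print('r',r,'b',b,'p',p,'g',g,'ang',np.degrees(np.arctan2(-a[0],a[1])))
for zz in(.022,.026,.03):print('p->r',zz,(r-onplane(w,z(404,147),zz))@a)
print('g->r',(r-g)@a,'g lateral',(g-r)@n)
e=manip.sense()['eef_pos'];print(e,'tcp rel g',(e-g)@a,(e-g)@n)
```

```text
r [ 0.49489398 -0.03681891  0.026     ] b [ 0.52132654 -0.18113518  0.026     ] p [ 0.51953206 -0.1097241   0.026     ] g [ 0.5525791  -0.10415784  0.169     ] ang 10.379091625674763
p->r 0.022 0.07613156310963547
p->r 0.026 0.07615106785706059
p->r 0.03 0.07617057260448573
g->r 0.07662964762198624 g lateral 0.04460943268044009
[ 0.55343898 -0.106912    0.25049752] tcp rel g -0.002864010042252974 0.0003496176141941093
```

Two measurements agree: the carriage must go +76 mm along the rail. I'll descend and grip.

Call:
jog_arm(deltas=[0,0,2,-30,0,0,0,2,-60,0,0,0,2,-85,0,0,0,2,-105,0,0,0,2,-122,0])

```text
t: 2.7
eef_pos: [0.5518, -0.099, 0.128]
tool_rot: [[0.983, -0.002, -0.186], [0.186, 0.001, 0.983], [-0.002, -1.0, 0.001]]
wrist_force: [-0.6, -0.2, -0.4]
opening: 0.0853
```

Call:
jog_arm(deltas=[60,0,0,0,0,120,0,0,0,0,200,0,0,0,0,255,0,0,0,0,255,0,0,0,0])

```text
t: 3.2
eef_pos: [0.5536, -0.1008, 0.1304]
tool_rot: [[0.983, 0.002, -0.183], [0.183, -0.001, 0.983], [0.002, -1.0, -0.001]]
wrist_force: [0.9, -2.3, 4.0]
opening: 0.0178
```

Call:
jog_arm(deltas=[255,0,0,0,0,255,0,0,0,0,255,0,0,0,0,255,0,0,0,0,255,0,0,0,0])

```text
t: 3.7
eef_pos: [0.5536, -0.1008, 0.1304]
tool_rot: [[0.983, 0.002, -0.183], [0.183, -0.001, 0.983], [0.002, -1.0, -0.001]]
wrist_force: [-0.6, -2.1, 5.6]
opening: 0.0177
```

Call:
jog_arm(deltas=[255,-2,11,0,0,255,-5,28,0,0,255,-8,45,0,0,255,-11,61,0,0,255,-13,72,0,0])

```text
t: 4.2
eef_pos: [0.5407, -0.0282, 0.1304]
tool_rot: [[0.983, 0.002, -0.183], [0.183, -0.001, 0.983], [0.002, -1.0, -0.001]]
wrist_force: [1.0, -3.5, 5.9]
opening: 0.0179
```

Call:
jog_arm(deltas=[255,0,0,0,0,255,0,0,0,0,255,0,0,0,0,255,0,0,0,0,255,0,0,0,0])

```text
t: 4.7
eef_pos: [0.5405, -0.0271, 0.1304]
tool_rot: [[0.983, 0.002, -0.184], [0.184, 0.002, 0.983], [0.002, -1.0, 0.001]]
wrist_force: [-0.4, 2.2, 8.3]
opening: 0.0175
```

Run:
```python
from h import *
c=shot('wrist','w2')
cv2.imwrite('pics/z4.png',cv2.resize(cv2.imread('pics/w2.png'),None,fx=1.25,fy=1.25))
s=shot('scene','s2');cv2.imwrite('pics/z5.png',cv2.resize(cv2.imread('pics/s2.png')[100:250,230:430],None,fx=4,fy=4,interpolation=cv2.INTER_CUBIC))
```

```text
(no output)
```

View pics/z4.png

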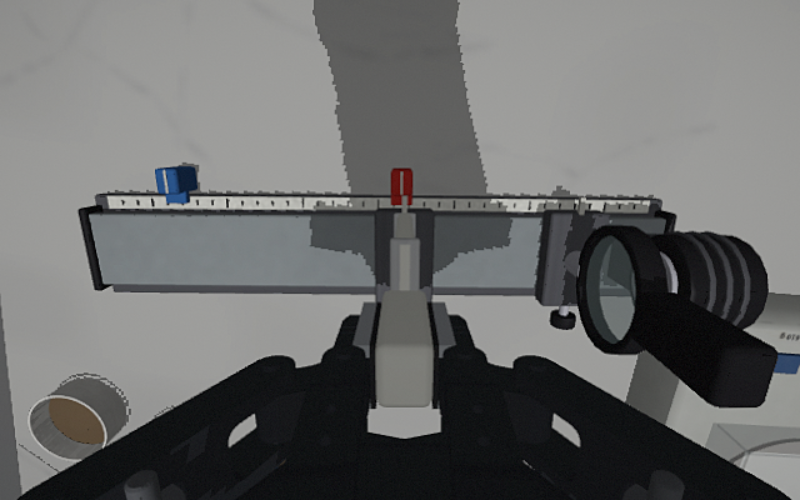

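View pics/z5.png

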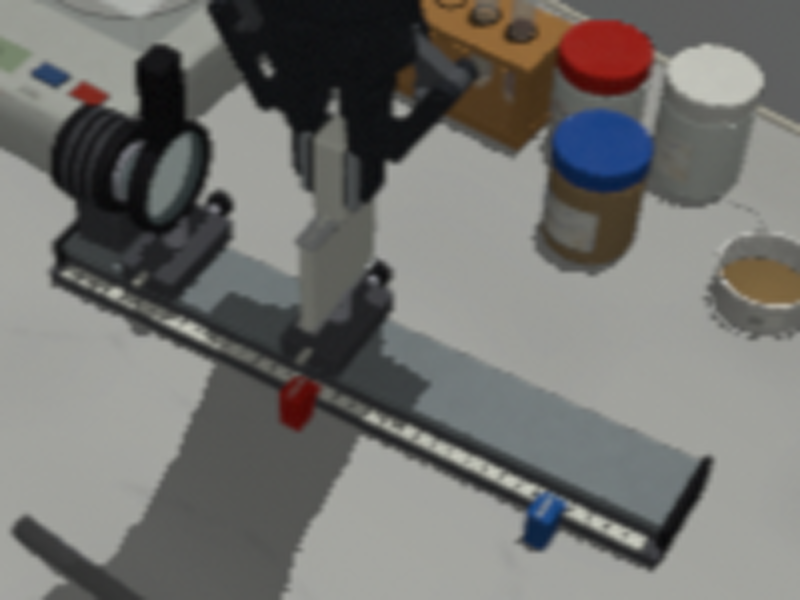

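The wrist view has the pointer at (405,203) and the red clip's line at (402,180), about 2 mm past. The lens looks unmoved. I'll shift back 2 mm, release and rise.

Call:
jog_arm(deltas=[255,0,-2,0,0,255,0,-2,0,0,255,0,-2,0,0,150,0,-2,0,0,0,0,-2,0,0])

```text
t: 5.3
eef_pos: [0.5397, -0.0304, 0.1293]
tool_rot: [[0.983, -0.0, -0.185], [0.185, -0.0, 0.983], [-0.0, -1.0, 0.0]]
wrist_force: [0.1, -0.6, 0.0]
opening: 0.0456
```

Call:
jog_arm(deltas=[0,0,0,0,0,0,0,0,0,0,0,0,0,0,0,0,0,0,0,0,0,0,0,0,0])

```text
t: 5.8
eef_pos: [0.5398, -0.0302, 0.1293]
tool_rot: [[0.983, -0.0, -0.185], [0.185, 0.0, 0.983], [-0.0, -1.0, 0.0]]
wrist_force: [0.2, -0.4, 0.3]
opening: 0.0854
```

Call:
jog_arm(deltas=[0,0,0,15,0,0,0,0,40,0,0,0,0,70,0,0,0,0,100,0,0,0,0,120,0])

```text
t: 6.3
eef_pos: [0.5405, -0.0301, 0.2514]
tool_rot: [[0.983, 0.002, -0.185], [0.185, 0.0, 0.983], [0.002, -1.0, -0.0]]
wrist_force: [0.3, 0.3, -0.6]
opening: 0.0853
```

Run:
```python
from h import *
c=shot('wrist','w3');print(manip.sense()['opening'],manip.sense()['eef_pos'],manip.sense()['t'])
cv2.imwrite('pics/z6.png',cv2.resize(cv2.imread('pics/w3.png')[115:245,235:410],None,fx=4.5,fy=4.5,interpolation=cv2.INTER_CUBIC))
s=shot('scene','s3');cv2.imwrite('pics/z7.png',cv2.resize(cv2.imread('pics/s3.png')[100:250,230:430],None,fx=4,fy=4,interpolation=cv2.INTER_CUBIC))
```

```text
0.08578207211371718 [ 0.54211468 -0.02986805  0.25392959] 6.35
```

View pics/z6.png

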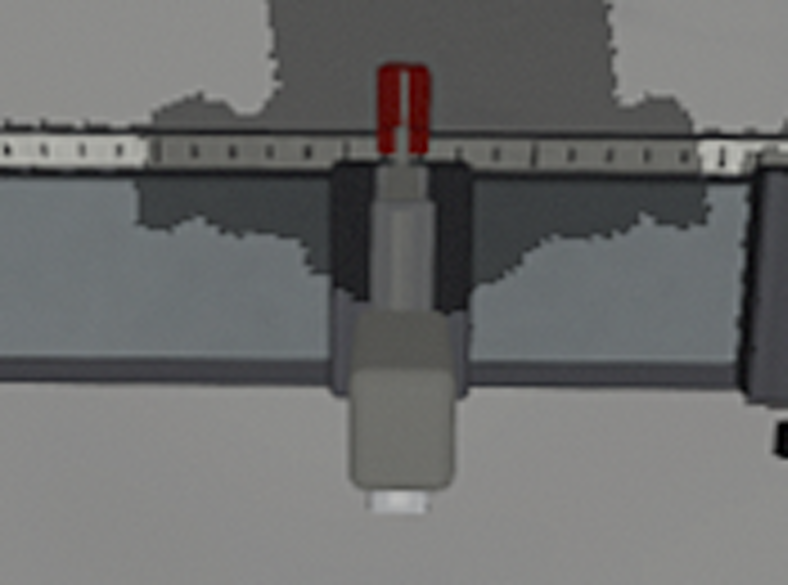

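View pics/z7.png

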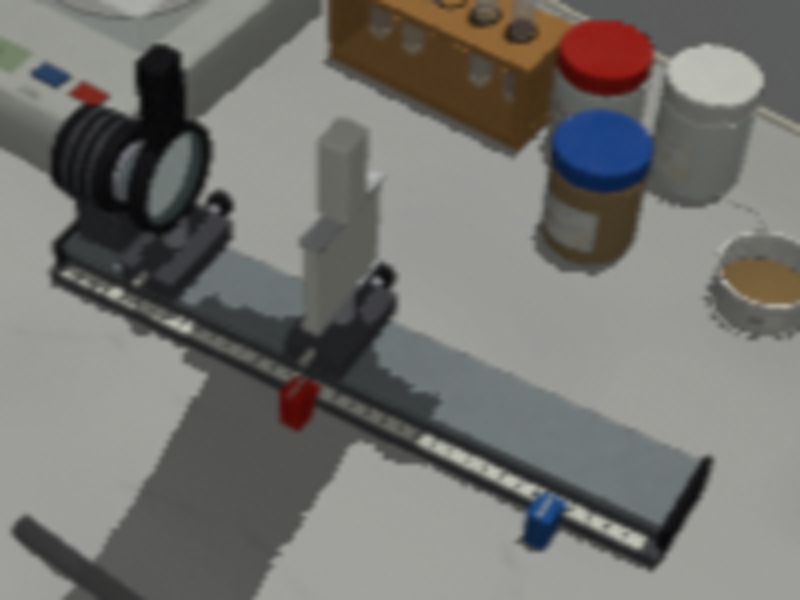

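The pointer at (402,140) in the crop is in line with the red clip's white line at (404,95), well within 1 mm. The lens has not changed place and the gripper is clear.

```bash
python3 -c "
from cell import manip
print(manip.sign_off())"
```

```text
the job is handed in; nothing more can be done
None
```

The screen carriage now stands opposite the red clip, and I have let go of it and handed the job in at about t = 6.4 s. I gripped its block with the jaws along the rail and slid it about 76 mm towards the lamp. I corrected 2 mm back, then opened the gripper and rose about 120 mm.

- **Position:** the last wrist picture shows the pointer in line with the red clip's white line, within about 1 mm by eye. I did not compute this last offset from the calibration.
- **Lens carriage:** the scene pictures before and after show it in the same place.
- **Gripper:** it is open and clear of everything, with the wrist force near zero.
- **One disagreement:** an early single-view reading of the pointer gave 71 mm to go. The grip reading from two views and the later wrist picture both gave 76 mm, so I used 76 mm, and the final picture bore it out.

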